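# Load the extraction cell and lock the cam lever

### The job

On the loading station, push the steel extraction cell down the sloped chute until it rests against the stop at the low end. Then flip the cam lever up and over its high point until it snaps fully closed over the cell, and let go. Leave the jar, beaker and flask where they stand.

Things in the scene. Friction and masses are not known exactly. Their poses are not given: they have to be found in the camera images.
- chute: Sloped grey metal chute of the loading station (fixed). Origin: centre line of its floor at the face of the stop; x downhill along the floor (0.21 rad below level), z square to the floor, up; y across. Floor x = -242 to 8 mm; side walls 14 mm high, 50 mm apart inside. Place and heading vary: downhill points roughly to world -y, within 0.35 rad.
- stop_top (a point): Middle of the top edge of the stop, a plate across the chute's low end, 8 mm thick and 34 mm high (chute x = 0 to 8). Beyond it two upright cheeks (chute x = 18 to 52 mm, outer faces y = +-30, up to z = 74) carry the lever.
- cell_center (a point): Centre of the loose extraction cell: a bright metal cylinder 44 mm in diameter, 85 mm long, flat ends, about 0.4 kg, lying lengthwise in the chute. Its downhill end starts 50 to 105 mm short of the stop; it does not slide by itself. Home, that end touches the stop: centre at chute x = -42.5, z = 22 mm.
- lever_pivot (a point): Pivot of the cam lever: axis along the chute's y, at x = 35, z = 62 mm in the chute's frame.
- lever_handle (a point): Centre of the lever's handle: white plastic round cross bar 18 mm thick, 66 mm wide, along the chute's y, 145 mm from the pivot on a flat steel arm 22 mm wide, 10 mm thick. Open, the lever stands up, leaning downhill away from the cell; it closes by swinging up and uphill, over and down, until it lies parallel to the chute's floor over the cell, handle uphill.
- lever_tab (a point): Free end of a tab (6 mm thick, 30 mm wide) under the lever's arm, 127 mm from the pivot, reaching 32 mm below the arm's middle. On closing it drops in behind the uphill end of a cell that is home (4 mm behind it); it lands on a cell that is not.
- lever (a joint): Angle of the cam lever, rad: 0 open (1.95 rad short of lying along the chute), 1.95 fully closed at its end stop. A spring resists and throws it back open until the high point at 1.45: 1 N at the handle at first, about 10 N at most (near 0.75), then falling to none at 1.45; past that the spring snaps it closed by itself and holds it.
- jar: White jar, 68 mm wide, 85 mm tall, a bystander; origin at its underside.
- beaker: Glass beaker, 70 mm wide, 85 mm tall, a bystander; origin at its underside.
- flask: Conical glass flask, 80 mm wide, 104 mm tall, a bystander; origin at its underside.
Not all that is in view belongs to the job. What is shaped like the part that bears cell_center but purple or red is not meant.

How it is judged:
By the outcome, as a careful person would: the job done as asked, in the order asked, and still so for the second after the job is handed in, with the robot touching nothing.
It also fails if it takes over 45 s, if anything falls off the work surface, if the arm or the gripper's body presses on something with over 40 N, if the wrist force passes 120 N, or if a joint passes its speed limit or range.

### The arm

A 6-joint arm with a two-finger parallel gripper is mounted at the origin on the work surface. World frame = base frame: x ahead of the robot, y to its left, z up, the work surface at z = 0. Lengths are in m, angles in rad, forces in N, time in s.
With the tool pointing down it reaches from about 0.25 to 0.8 m from the base axis. Payload 3.9 kg.
Tool frame: the origin (TCP) lies at the centre of the arm's flange, where the gripper is bolted on; the fingertips stand 173 mm ahead of it and the grasp point (between the pads) lies 155 mm ahead of it; x points along the fingers, y is the direction in which the jaws open and shut, and the axes are right-handed (so a half turn about x gives the same grasp; the last joint's range is limited). The gripper opens to 85 mm and grips with 20 to 120 N. Pads are 22 mm wide; open, the fingers measure 114 mm over their backs; the gripper's body (76 mm by 85 mm) begins 54 mm behind the grasp point. The pads swing forward as they close: fully open they stand 13 mm farther back than shut.
Start: joints at [-1.347, 0.26, -0.138, 1.173, 0, 1.571], TCP at [0.117, -0.512, 0.405] pointing down, gripper open.
Joint ranges: [-2.78, 2.78], [-0.83, 1.72], [-1.28, 1.37], [-1.9, 2.12], [-1.57, 1.48], [-3.14, 3.14]. Speed limits (rad/s): [2.57, 2.57, 3.14, 3.14, 3.14, 3.14].

### API

Orientations are given as a unit quaternion [x, y, z, w].
In Python, from cell import monitor, eyes, job_done gives the robot as it stands.
- The arm moves only by the tool move_arm, never from a script. Its argument "targets" is a list of rows, each a list of 7 numbers: the shift along the world's x, y, z in m, then the turn, a rotation vector about the world's x, y, z in degrees, then the finger opening in m, from 0 to 0.0854. A call has 1 to 8 rows; each row shifts and turns the commanded pose from where the row before left it; what a row does not reach is not made up. A row lasts 1/8 s, in which the tool goes at most 62.5 mm and 10.7 degrees, less where a joint would pass 70% of its speed; a pose out of reach is approached as far as the arm can. A call is refused whole if a number of a shift passes 0.0625 or a number of a turn 10.7, either way. A call with a gripper value outside its range is refused whole. The fingers move at their own pace and stop on an object; "grip_force" is the grip in N (left out, the last holds). Time passes only in rows, so rows that do not move let the fingers close. It gives the time, the measured TCP pose, the force and the opening at its end, in the units of the state.
- monitor.get_obs(): the state, without advancing time (a new reading comes with each control period).
- eyes.get_image(name): name is "scene" or "top" or "wrist"; returns a dict with "pixels" (480x640x3 uint8, blue, green, red), "depth" (480x640 float32, m along the optical axis (not along the pixel's ray), 0 where there is no reading), "fx", "fy", "cx", "cy" (pixels), "xyz" and "orientation" of the camera in the world. Camera axes: x right, y down, z forward; pixel columns grow to the right and rows downward; lengths in m; the calibration is good to about 2 mm. A picture is of the moment at which its call begins.
- job_done(): hands the job in, once; it reports no verdict.
The state is a dict: "time": time; "joint_positions": joint angles; "joint_vel": joint speeds; "joint_torque": joint torques, N m; "eef_pos": TCP position; "eef_rot": TCP orientation; "wrist_force": force on the tool from outside, world axes, zero at the start; "torque": the same for the moment, N m; "grip_width": opening from 0.0 (shut) to 1.0 (fully open).
Only numpy, scipy, OpenCV 4.12 (cv2) and the standard library are available. Lean on these libraries where they do the work, as an engineer would, in place of code of your own. Each camera call takes 0.05 s, during which the arm holds its last target.

## Working session

There is one attempt and no reset: what is moved stays moved. The work goes in short steps, Python scripts to look and compute and a tool call to move; the robot and the scene stay as the last step left them, time stands still between calls to the robot, and variables do not carry over. Pictures are saved under pics/ and viewed, and the job is handed in when it is done.

Besides the shell and the picture viewer there is one more tool, called after "Request:" as name([rows], argument=value, ...), one row to a line, values as JSON. move_arm: Moves the arm, as the interface text tells. Its arguments: {"type":"object","properties":{"targets":{"type":"array","items":{"type":"array","items":{"type":"number"}}},"grip_force":{"type":"number"}},"required":["targets"]}

```bash
ls; mkdir -p pics; python3 - <<'E'
from cell import monitor, eyes
import cv2,numpy as np,pickle
o=monitor.get_obs();print(o)
for n in("scene","top"):
    im=eyes.get_image(n);pickle.dump(im,open(n+'0.pkl','wb'));cv2.imwrite(f'pics/{n}0.png',im['pixels']);print(n,im['xyz'],im['orientation'],im['fx'],im['cx'],im['cy'])
E
```

```text
pics
{'time': 0.0, 'joint_positions': array([-1.34697763e+00,  2.60662779e-01, -1.39336694e-01,  1.17270364e+00,
        5.27673495e-07,  1.57081123e+00]), 'joint_vel': array([ 0.00071442, -0.00059021,  0.00064649,  0.00154397, -0.00096998,
        0.00030868]), 'joint_torque': array([-3.61083576e-04, -4.05675745e+01,  2.53924298e+01,  1.86513428e-02,
       -6.54646897e-05,  1.02136360e-05]), 'eef_pos': array([ 0.11645211, -0.51157905,  0.40388797]), 'eef_rot': array([-0.70260877, -0.07963148,  0.70275898, -0.07829157]), 'wrist_force': array([ 0.50523289, -0.39190906,  0.39285413]), 'torque': array([ 0.01204423,  0.02594786, -0.05799941]), 'grip_width': 1.0030063504241158}
scene [ 0.99071741 -0.17865486  0.84283695] [ 0.78569877  0.54350988 -0.16728197 -0.24349785] 435.07278621666933 320.37542625118266 238.4853446814792
top [ 0.4415544  -0.0110626   1.07965747] [-0.70165882  0.7102771  -0.03668067  0.04284699] 441.46515011548155 320.7811852092977 241.13497259573
```

View pics/scene0.png

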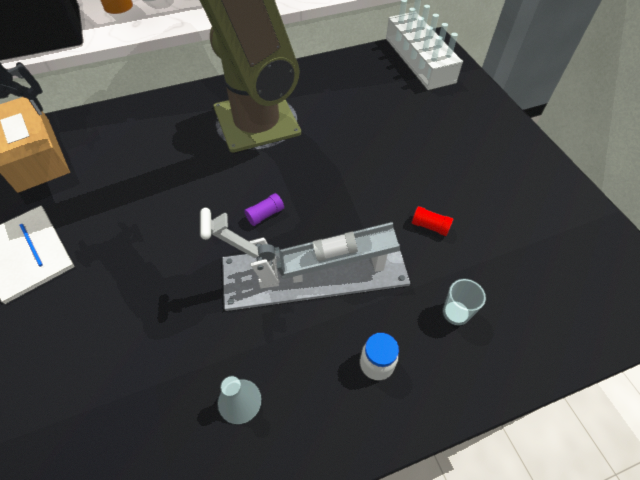

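View pics/top0.png

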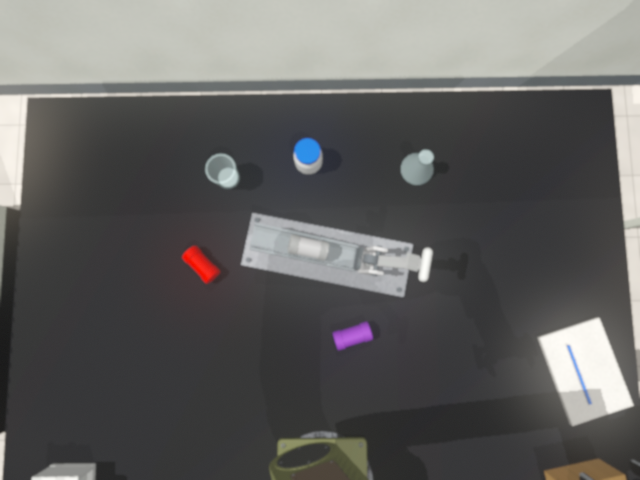

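The bright metal cylinder in the chute, scene (335,247) and top (312,247), fits the cell. The purple one (scene 265,209) and the red one (432,221) lie loose on the table, so they are decoys. I'll confirm with a crop and then measure.

```bash
cat > h.py <<'E'
import numpy as np,pickle,cv2
from scipy.spatial.transform import Rotation as R
def cloud(im):
    d=im['depth'];v,u=np.indices(d.shape)
    p=np.stack([(u-im['cx'])/im['fx']*d,(v-im['cy'])/im['fy']*d,d],-1)
    w=p@R.from_quat(im['orientation']).as_matrix().T+im['xyz']
    w[d==0]=np.nan
    return w
def proj(im,P):
    c=(np.atleast_2d(P)-im['xyz'])@R.from_quat(im['orientation']).as_matrix()
    return np.c_[c[:,0]/c[:,2]*im['fx']+im['cx'],c[:,1]/c[:,2]*im['fy']+im['cy']]
E
python3 - <<'E'
from h import *
im=pickle.load(open('scene0.pkl','rb'))
c=im['pixels'][190:320,180:430];cv2.imwrite('pics/crop0.png',cv2.resize(c,None,fx=3,fy=3,interpolation=cv2.INTER_CUBIC))
w=cloud(im)
t=pickle.load(open('top0.pkl','rb'));wt=cloud(t)
for n,im_,W,pts in(('s',im,w,[(335,247),(206,222),(285,270),(398,232),(225,305),(407,283),(265,209),(432,221)]),('t',t,wt,[(312,247),(426,265),(254,216),(246,263),(403,293),(411,246),(308,150),(221,170),(418,165)])):
    for p in pts: print(n,p,np.round(W[p[1],p[0]],4))
E
```

```text
s (335, 247) [0.5525 0.0197 0.1106]
s (206, 222) [ 0.4971 -0.2046  0.2316]
s (285, 270) [ 0.5333 -0.0839  0.0507]
s (398, 232) [0.5004 0.2045 0.0016]
s (225, 305) [ 0.5471 -0.223   0.0118]
s (407, 283) [0.6351 0.1574 0.0126]
s (265, 209) [ 0.3525 -0.0751  0.0385]
s (432, 221) [0.5208 0.2758 0.0371]
t (312, 247) [0.5378 0.0161 0.1158]
t (426, 265) [ 0.4886 -0.2046  0.2349]
t (254, 216) [0.6265 0.1608 0.0114]
t (246, 263) [0.5113 0.1796 0.0111]
t (403, 293) [ 0.4346 -0.198   0.0126]
t (411, 246) [ 0.5478 -0.2217  0.0095]
t (308, 150) [0.7681 0.0242 0.0827]
t (221, 170) [0.7444 0.2443 0.0081]
t (418, 165) [ 0.731  -0.2318  0.0744]
```

View pics/crop0.png

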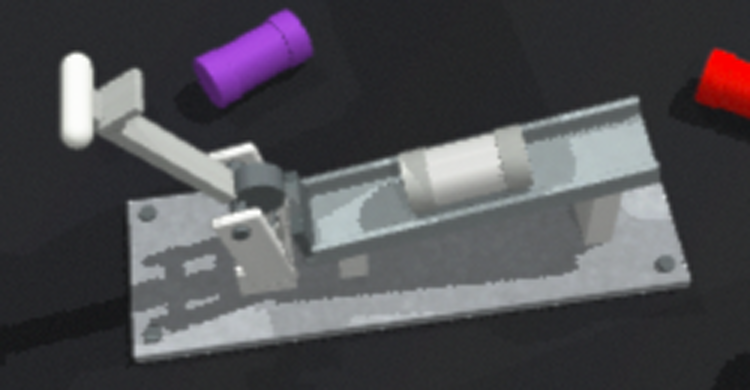

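```bash
cat > fit.py <<'E'
from h import *
from scipy.optimize import least_squares
im=pickle.load(open('scene0.pkl','rb'));t=pickle.load(open('top0.pkl','rb'))
th=.21
def frame(p):
    psi=p[3]; # heading deviation from -y
    dh=np.array([np.sin(psi),-np.cos(psi),0]);z=np.array([0,0,1.])
    X=np.cos(th)*dh-np.sin(th)*z; Z=np.sin(th)*dh+np.cos(th)*z; Y=np.cross(Z,X)
    return np.c_[X,Y,Z],np.array(p[:3])
def loc(p,P):
    M,o=frame(p); return (P-o)@M
def sdbox(q,lo,hi):
    c=(np.array(lo)+hi)/2;h=(np.array(hi)-lo)/2
    d=np.abs(q-c)-h
    return np.linalg.norm(np.maximum(d,0),axis=1)+np.minimum(d.max(1),0)
def model(p,P):
    q=loc(p,P)*1000; xc=p[4]*1000
    a=np.abs(q*[1,1,1]); s=q.copy(); s[:,1]=np.abs(s[:,1])
    d=[sdbox(q,[-242,-28,-4],[8,28,0]),sdbox(s,[-242,25,-4],[8,28,14]),sdbox(q,[0,-25,0],[8,25,34]),sdbox(s,[18,24,-20],[52,30,74])]
    dr=np.hypot(q[:,1],q[:,2]-22)-22; dx=np.abs(q[:,0]-xc)-42.5
    d.append(np.hypot(np.maximum(dr,0),np.maximum(dx,0))+np.minimum(np.maximum(dr,dx),0))
    # handle
    ph=1.95; hx=35-145*np.cos(ph);hz=62+145*np.sin(ph)
    dr=np.hypot(q[:,0]-hx,q[:,2]-hz)-9;dx=np.abs(q[:,1])-33
    d.append(np.hypot(np.maximum(dr,0),np.maximum(dx,0))+np.minimum(np.maximum(dr,dx),0))
    d=np.array(d);i=np.abs(d).argmin(0)
    return d[i,np.arange(len(q))],i
if __name__=='__main__':
    Ps=[]
    for I in(im,t):
        w=cloud(I).reshape(-1,3)
        k=(w[:,2]>.03)&(np.abs(w[:,1])<.28)&(w[:,0]>.4)&(w[:,0]<.66)
        Ps.append(w[k])
    for name,P in(('s',Ps[0]),('t',Ps[1]),('both',np.vstack(Ps))):
        p=np.array([.50,-.09,.058,-.17,-.11])
        for it in range(4):
            l=loc(p,P)*1000
            k=(l[:,0]>-250)&(l[:,0]<130)&(np.abs(l[:,1])<36)&(l[:,2]>-3)
            r=least_squares(lambda x:model(x,P[k])[0],p,loss='soft_l1',f_scale=2,x_scale=[.01,.01,.01,.05,.01]);p=r.x
        d,i=model(p,P[k]);print(name,k.sum(),np.round(p,4),[(int((i==j).sum()),round(float(np.median(np.abs(d[i==j]))),2),round(float(np.median(d[i==j])),2)) for j in range(6) if (i==j).any()])
    np.save('p.npy',p)
    M,o=frame(p)
    for I,n in((im,'scene'),(t,'top')):
        g=I['pixels'].copy()
        L=lambda A,B:cv2.line(g,*[tuple(int(round(v)) for v in proj(I,o+M@(np.array(a)/1000))[0]) for a in(A,B)],(0,255,0),1)
        for y in(-25,25):L((-242,y,14),(0,y,14));L((18,y*1.2,74),(52,y*1.2,74));L((0,y,34),(0,-y,34))
        xc=p[4]*1000
        L((xc-42.5,0,44),(xc+42.5,0,44));L((35,0,62),(88.7,0,196.7));L((88.7,-33,196.7),(88.7,33,196.7))
        c=g[190:320,180:430] if n=='scene' else g[190:310,230:450]
        cv2.imwrite(f'pics/fit_{n}.png',cv2.resize(c,None,fx=3,fy=3,interpolation=cv2.INTER_CUBIC))
E
python3 fit.py
```

```text
s 2520 [ 0.5048 -0.073   0.065  -0.217  -0.1082] [(223, 1.01, 0.06), (266, 6.65, 6.65), (93, 2.12, 2.12), (763, 12.38, 12.38), (544, 5.05, -1.34), (631, 16.16, 16.16)]
t 2027 [ 0.4978 -0.0706  0.0673 -0.1916 -0.1082] [(205, 1.22, -0.98), (59, 9.92, 9.92), (85, 2.72, 2.72), (574, 13.71, 13.71), (601, 6.51, -3.04), (503, 13.33, 13.33)]
both 4442 [ 0.5025 -0.0729  0.0657 -0.1882 -0.11  ] [(416, 1.01, -0.41), (179, 8.71, 8.71), (188, 1.84, 1.76), (1352, 13.27, 13.27), (1134, 6.25, -1.88), (1173, 15.59, 15.59)]
```

```bash
python3 - <<'E'
s=open('fit.py').read()
s=s.replace("    d=np.array(d);i=","""    u=np.array([-np.cos(ph),0,np.sin(ph)]);n=np.array([np.sin(ph),0,np.cos(ph)])
    e=q-[35,0,62]; al=np.c_[e@u,q[:,1],e@n]
    d.append(sdbox(al,[0,-11,-5],[140,11,5]))
    d.append(sdbox(al,[124,-15,-32],[130,15,0])); d.append(sdbox(al,[124,-15,0],[130,15,32]))
    d=np.array(d);i=""").replace("'soft_l1',f_scale=2","'cauchy',f_scale=1.5").replace("range(6)","range(9)")
open('fit.py','w').write(s)
E
python3 fit.py
```

```text
s 5377 [ 0.5195 -0.0817  0.0499 -0.2101 -0.1162] [(1362, 0.92, 0.12), (1114, 0.97, 0.72), (216, 0.52, 0.18), (591, 0.95, 0.21), (855, 1.64, -1.57), (318, 0.61, -0.07), (699, 0.7, 0.18), (222, 0.5, 0.13)]
t 4220 [ 0.516  -0.0794  0.051  -0.2147 -0.116 ] [(1345, 1.12, -0.02), (658, 0.92, 0.72), (168, 0.49, -0.07), (347, 1.37, 1.1), (743, 1.52, -1.34), (308, 0.94, -0.26), (456, 1.02, 0.38), (195, 0.69, -0.07)]
both 9637 [ 0.5182 -0.0809  0.0501 -0.1995 -0.1172] [(2788, 1.09, 0.25), (1721, 1.84, 1.84), (374, 0.93, 0.68), (974, 1.71, 1.59), (1601, 1.27, -0.59), (626, 0.84, -0.0), (1130, 1.06, 0.63), (422, 0.63, 0.25), (1, 0.32, 0.32)]
```

View pics/fit_scene.png

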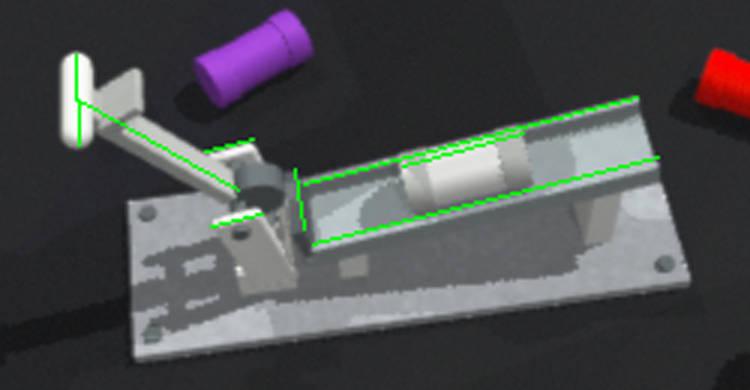

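View pics/fit_top.png

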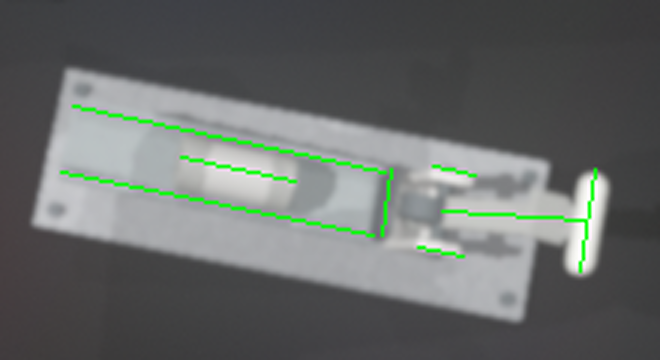

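```bash
cat > plan.py <<'E'
from fit import *
P=np.array([.5178,-.0806,.0504,-.212,-.116]);M,o=frame(P)
X,Y,Z=M.T
def W(x,y,z):return o+M@(np.array([x,y,z])/1000)
def rot(lean,s=1):
    # lean: world angle of tool outward axis from vertical, + = downhill ; s jaw sign
    dh=np.array([np.sin(P[3]),-np.cos(P[3]),0])
    out=np.sin(lean)*dh+np.cos(lean)*np.array([0,0,1]);tx=-out;ty=s*Y
    return R.from_matrix(np.c_[tx,ty,np.cross(tx,ty)])
def cur():
    from cell import monitor
    q=monitor.get_obs();return q,np.array(q['eef_pos']),R.from_quat(q['eef_rot'])
def delta(tip,rt,L=.173):
    """TCP shift and rotvec (deg) from current measured pose so the tip (L ahead of flange) is at tip"""
    q,p,r=cur(); t=tip-rt.apply([L,0,0]); return t,t-p,(rt*r.inv()).as_rotvec(degrees=True)
E
python3 - <<'E'
from plan import *
print(np.round(M,3));q,p,r=cur();print(np.round(r.as_matrix(),3))
for nm,l in(('stop',(4,0,34)),('cell',(-116,0,22)),('pivot',(35,0,62)),('handle',(88.7,0,196.7))):print(nm,np.round(W(*l),4))
for s in(1,-1):
  for l in((-190,0,110),(-190,0,8),(-96,0,8)):
    t,d,rv=delta(W(*l),rot(.21,s));print(s,l,np.round(t,4),np.round(d,4),np.round(rv,1))
E
```

```text
[[-0.206  0.978 -0.044]
 [-0.956 -0.21  -0.204]
 [-0.208  0.     0.978]]
[[-0.     0.222 -0.975]
 [ 0.002 -0.975 -0.222]
 [-1.    -0.002 -0.   ]]
stop [ 0.5155 -0.0914  0.0828]
cell [0.5407 0.0258 0.0961]
pivot [ 0.5079 -0.1267  0.1037]
handle [ 0.4909 -0.2055  0.2243]
1 (-190, 0, 110) [0.5445 0.0434 0.3668] [ 0.428   0.555  -0.0372] [ 9.  -9.  64.8]
1 (-190, 0, 8) [0.549  0.0642 0.267 ] [ 0.4325  0.5758 -0.1369] [ 9.  -9.  64.8]
1 (-96, 0, 8) [ 0.5296 -0.0257  0.2474] [ 0.4132  0.4859 -0.1565] [ 9.  -9.  64.8]
-1 (-190, 0, 110) [0.5445 0.0434 0.3668] [ 0.428   0.555  -0.0372] [  10.    10.3 -114.5]
-1 (-190, 0, 8) [0.549  0.0642 0.267 ] [ 0.4325  0.5758 -0.1369] [  10.    10.3 -114.5]
-1 (-96, 0, 8) [ 0.5296 -0.0257  0.2474] [ 0.4132  0.4859 -0.1565] [  10.    10.3 -114.5]
```

Request:
move_arm([
  [0,0,0.05,0,0,0,0],
  [0,0,0.05,0,0,0,0],
  [0.027,0.035,0,0.56,-0.56,4.05,0],
  [0.027,0.035,0,0.56,-0.56,4.05,0],
  [0.027,0.035,0,0.56,-0.56,4.05,0],
  [0.027,0.035,0,0.56,-0.56,4.05,0],
  [0.027,0.035,0,0.56,-0.56,4.05,0],
  [0.027,0.035,0,0.56,-0.56,4.05,0],
], grip_force=30)

```text
time: 1.1
eef_pos: [0.2791, -0.3006, 0.5044]
eef_rot: [0.692, 0.244, -0.647, 0.207]
wrist_force: [0.6, -0.8, -0.5]
grip_width: -0.0
```

Request:
move_arm([
  [0.027,0.035,0,0.56,-0.56,4.05,0],
  [0.027,0.035,0,0.56,-0.56,4.05,0],
  [0.027,0.035,0,0.56,-0.56,4.05,0],
  [0.027,0.035,0,0.56,-0.56,4.05,0],
  [0.027,0.035,0,0.56,-0.56,4.05,0],
  [0.027,0.035,0,0.56,-0.56,4.05,0],
  [0.027,0.035,0,0.56,-0.56,4.05,0],
  [0.027,0.035,0,0.56,-0.56,4.05,0],
])

```text
time: 2.1
eef_pos: [0.4951, -0.0206, 0.5043]
eef_rot: [0.628, 0.444, -0.526, 0.362]
wrist_force: [-0.3, 0.1, 0.7]
grip_width: 0.0
```

```bash
python3 - <<'E'
from plan import *
q,p,r=cur();print(q['time'],p,q['joint_positions'],q['grip_width'],q['wrist_force'])
for l in((-195,0,60),(-195,0,14)):
    t,d,rv=delta(W(*l),rot(.21));print(l,np.round(t,4),np.round(d,4),np.round(rv,1))
E
```

```text
2.1 [ 0.49511118 -0.02058028  0.50427718] [-0.09536483  0.16821406 -0.00756907  1.35987471  0.18235519  1.83062236] 3.9593073176575576e-05 [-0.33879885  0.13682092  0.72075346]
(-195, 0, 60) [0.5477 0.0584 0.3189] [ 0.0526  0.0789 -0.1853] [ 1.2 -1.1  7.9]
(-195, 0, 14) [0.5497 0.0677 0.2739] [ 0.0546  0.0883 -0.2303] [ 1.2 -1.1  7.9]
```

Request:
move_arm([
  [0.013,0.02,-0.046,0.3,-0.3,2,0],
  [0.013,0.02,-0.046,0.3,-0.3,2,0],
  [0.013,0.02,-0.046,0.3,-0.3,2,0],
  [0.0136,0.0189,-0.0473,0.3,-0.3,2,0],
  [0,0,0,0,0,0,0],
])

```text
time: 2.72
eef_pos: [0.5455, 0.0578, 0.3152]
eef_rot: [0.603, 0.49, -0.491, 0.394]
wrist_force: [-0.8, -0.5, 0.4]
grip_width: 0.002
```

```bash
python3 - <<'E'
from plan import *
from cell import eyes
for n in('scene','wrist'):
    im=eyes.get_image(n);pickle.dump(im,open(n+'1.pkl','wb'));g=im['pixels']
    cv2.imwrite(f'pics/{n}1.png',g if n=='wrist' else cv2.resize(g[100:320,180:460],None,fx=2.7,fy=2.7))
t,d,rv=delta(W(-195,0,14),rot(.21));print(np.round(t,4),np.round(d,4),np.round(rv,1))
q,p,r=cur();tip=p+r.apply([.173,0,0]);print((tip-o)@M)
E
```

```text
[0.5497 0.0677 0.2739] [ 0.0029  0.0108 -0.0456] [-0.   0.1  0.1]
[-0.1936495  -0.00031832  0.06092505]
```

View pics/scene1.png

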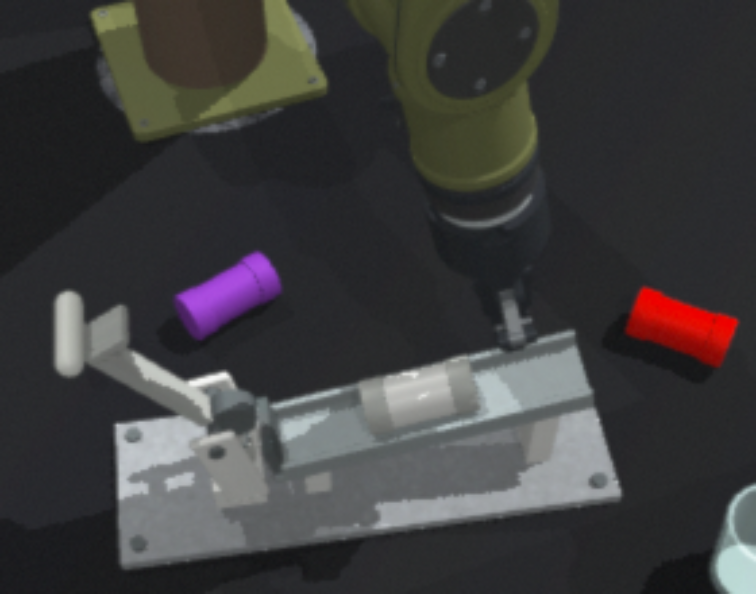

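View pics/wrist1.png

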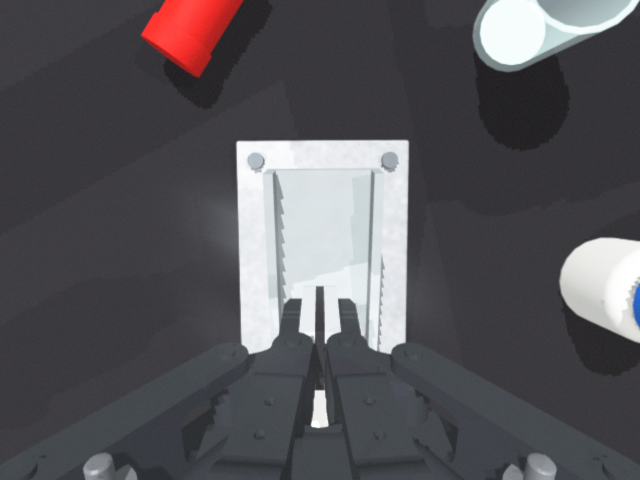

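The scene view shows the closed fingertips at crop (517,340), over the channel and uphill of the cell's end at (478,380). In the wrist view they sit centred in the channel, column about 320 against walls at about 270 and 377. I'll descend now.

Request:
move_arm([
  [0.001,0.0054,-0.0228,0,0,0,0],
  [0.001,0.0054,-0.0228,0,0,0,0],
  [0,0,0,0,0,0,0],
  [0,0,0,0,0,0,0],
])

```text
time: 3.32
eef_pos: [0.5498, 0.0673, 0.2759]
eef_rot: [0.607, 0.487, -0.488, 0.396]
wrist_force: [-0.3, 0.1, 0.7]
grip_width: -0.001
```

```bash
python3 - <<'E'
from plan import *
from cell import eyes
im=eyes.get_image('scene');g=im['pixels'];pickle.dump(im,open('scene2.pkl','wb'))
cv2.imwrite('pics/scene2.png',cv2.resize(g[180:310,220:420],None,fx=4,fy=4))
q,p,r=cur();tip=p+r.apply([.173,0,0]);print((tip-o)@M*1000,q['wrist_force'])
E
```

```text
[-195.47529985    1.28397072   16.00808953] [ 0.49522595 -0.38673134  0.83246541]
```

View pics/scene2.png

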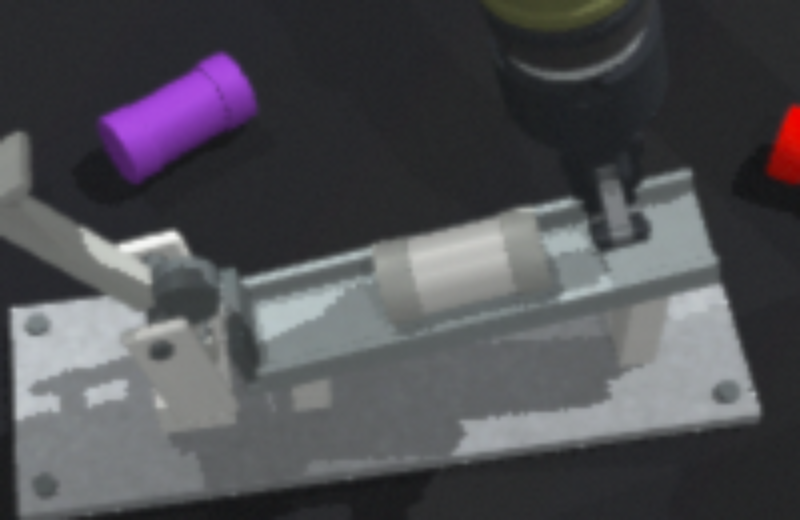

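Request:
move_arm([
  [-0.003,-0.0096,-0.0021,0,0,0,0],
  [-0.003,-0.0096,-0.0021,0,0,0,0],
  [-0.002,-0.0096,-0.0021,0,0,0,0],
  [-0.002,-0.0096,-0.0021,0,0,0,0],
  [-0.002,-0.0096,-0.0021,0,0,0,0],
  [-0.002,-0.0096,-0.0021,0,0,0,0],
  [-0.002,-0.0096,-0.0021,0,0,0,0],
  [-0.002,-0.0096,-0.0021,0,0,0,0],
])

```text
time: 4.38
eef_pos: [0.5313, -0.0095, 0.2573]
eef_rot: [0.606, 0.488, -0.488, 0.395]
wrist_force: [1.3, 4.1, 6.1]
grip_width: -0.001
```

Request:
move_arm([
  [-0.001,-0.0048,-0.001,0,0,0,0],
  [-0.001,-0.0048,-0.001,0,0,0,0],
  [0,0,0,0,0,0,0],
])

```text
time: 4.75
eef_pos: [0.5288, -0.0191, 0.2546]
eef_rot: [0.605, 0.487, -0.49, 0.395]
wrist_force: [0.8, 1.0, 0.8]
grip_width: -0.003
```

```bash
cat > look.py <<'E'
import sys
from plan import *
from cell import eyes
n=sys.argv[1]
im=eyes.get_image('scene');g=im['pixels'];pickle.dump(im,open(f'scene{n}.pkl','wb'))
cv2.imwrite(f'pics/scene{n}.png',cv2.resize(g[170:310,200:420],None,fx=3.6,fy=3.6))
q,p,r=cur();tip=p+r.apply([.173,0,0]);print((tip-o)@M*1000,q['wrist_force']@M,q['time'])
# cell ends: cloud points on cylinder upper part
l=(cloud(im).reshape(-1,3)-o)@M*1000
k=(np.abs(l[:,1])<15)&(l[:,2]>36)&(l[:,2]<49)&(l[:,0]<0)&(l[:,0]>-240)
h,_=np.histogram(l[k,0],bins=np.arange(-200,1,5));print(h, 'bins from -200 by 5')
E
python3 look.py 3
```

```text
[-103.54647552   -2.06749341   13.56112955] [-1.59369061  0.02335745  0.1983977 ] 4.8
[ 0  0  0  0  0  0  0  0  0  0  0  0  0  0  0  0  0  1  0  0  0  0  6 22
 29 21 26 27 26 24 26 26 27 27 25 30 27 26 15  0] bins from -200 by 5
```

View pics/scene3.png

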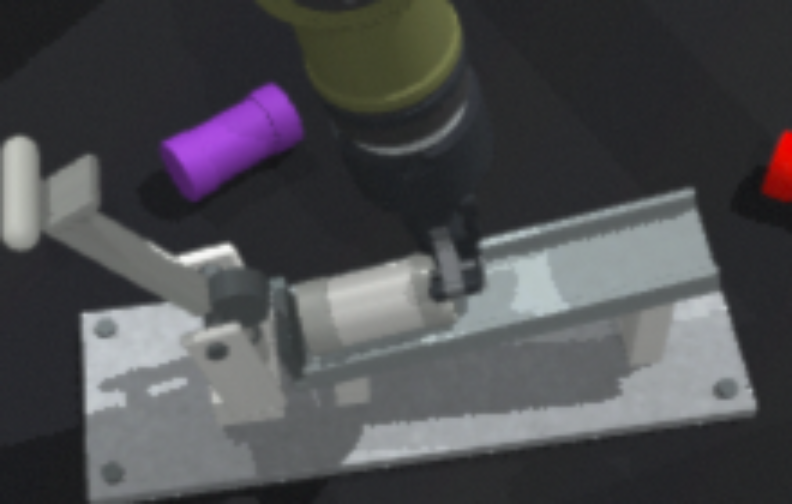

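Request:
move_arm([
  [-0.0007,-0.0038,-0.0008,0,0,0,0],
  [-0.0007,-0.0038,-0.0008,0,0,0,0],
  [0,0,0,0,0,0,0],
])

```text
time: 5.18
eef_pos: [0.5273, -0.0267, 0.2529]
eef_rot: [0.605, 0.487, -0.49, 0.395]
wrist_force: [0.7, 0.0, 0.6]
grip_width: -0.002
```

```bash
python3 look.py 4
```

```text
[-95.7383098   -1.76123826  13.71749856] [ 0.08963377  1.49842988 -0.61230086] 5.225
[ 0  0  0  0  0  0  0  0  0  0  0  0  0  0  0  0  0  0  1  0  0  0  0  1
 11 24 26 28 28 24 27 27 24 29 25 25 29 28 30 27] bins from -200 by 5
```

Request:
move_arm([
  [-0.0004,-0.002,-0.0004,0,0,0,0],
  [-0.0004,-0.002,-0.0004,0,0,0,0],
  [0,0,0,0,0,0,0],
])

```text
time: 5.6
eef_pos: [0.5269, -0.0283, 0.2529]
eef_rot: [0.607, 0.49, -0.487, 0.394]
wrist_force: [0.4, 9.9, 1.6]
grip_width: -0.002
```

```bash
python3 look.py 5
```

```text
[-95.56777954  -1.90201927  14.0135892 ] [-11.07122644  -1.98177486  -0.98395337] 5.65
[ 0  0  0  0  0  0  0  0  0  0  0  0  0  0  0  0  0  0  4  0  0  0  0  0
  9 26 27 28 26 27 27 26 28 27 23 27 31 24 32 28] bins from -200 by 5
```

View pics/scene5.png

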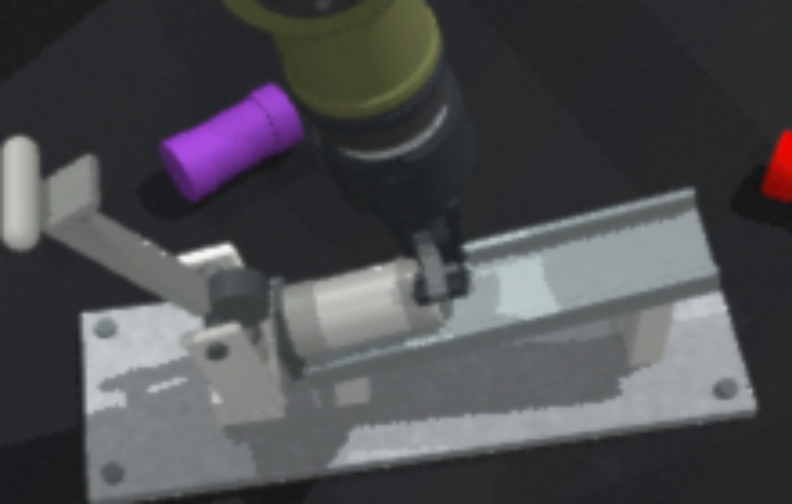

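The cell is home. The tip stalled at x = -95.6 with a steady 11 N, and the cell's points run from about -83 up to the stop. Next I'll plan the lever move.

```bash
cat >> plan.py <<'E'
dh=np.array([np.sin(P[3]),-np.cos(P[3]),0]);UZ=np.array([0,0,1.])
def bar(q):
    ph=1.95-q;return W(35-145*np.cos(ph),0,62+145*np.sin(ph))
def push(q,lean,gap=0,below=.015,y=0):
    out=np.sin(lean)*dh+np.cos(lean)*UZ; n=-np.cos(lean)*dh+np.sin(lean)*UZ
    return bar(q)-n*(.0195+gap)-out*below
E
python3 - <<'E'
from plan import *
q,p,r=cur();print(p)
t1=W(-108,0,14);t2=t1+UZ*.21;t4=push(0,.21,.03);t3=t4.copy();t3[2]=t2[2]
pp=p
for t in(t1,t2,t3,t4,push(0,.21,.004)):
    T,d,rv=delta(t,rot(.21));print(np.round(t,4),np.round(T,4),'step',np.round(T-pp,4),np.round(rv,1));pp=T
print('bar0',bar(0))
pp=T;rl=rot(.21)
for k in range(0,17):
    qq=k*.1;a=.21-.8*qq/1.5; rr=rot(a);T=push(qq,a)-rr.apply([.173,0,0])
    print(round(qq,2),np.round(T,4),'step',np.round(T-pp,4),np.round((rr*rl.inv()).as_rotvec(degrees=True),2));pp=T;rl=rr
E
```

```text
[ 0.526919   -0.0282527   0.25292492]
[0.5394 0.0198 0.0866] [ 0.5318 -0.0154  0.2558] step [0.0049 0.0128 0.0029] [-0.4  0.2 -0. ]
[0.5394 0.0198 0.2966] [ 0.5318 -0.0154  0.4658] step [0.   0.   0.21] [-0.4  0.2 -0. ]
[ 0.4814 -0.2497  0.2966] [ 0.4738 -0.285   0.4658] step [-0.058  -0.2696  0.    ] [-0.4  0.2 -0. ]
[ 0.4814 -0.2497  0.1993] [ 0.4738 -0.285   0.3685] step [ 0.      0.     -0.0973] [-0.4  0.2 -0. ]
[ 0.4867 -0.2249  0.2047] [ 0.4792 -0.2601  0.3739] step [0.0054 0.0249 0.0054] [-0.4  0.2 -0. ]
bar0 [ 0.49092321 -0.20547231  0.22429242]
0.0 [ 0.48   -0.2563  0.3748] step [0.0008 0.0038 0.0008] [0. 0. 0.]
0.1 [ 0.4843 -0.2362  0.3848] step [0.0043 0.0201 0.01  ] [-2.99  0.64  0.  ]
0.2 [ 0.4888 -0.2154  0.393 ] step [0.0045 0.0209 0.0083] [-2.99  0.64  0.  ]
0.3 [ 0.4934 -0.1939  0.3995] step [0.0046 0.0215 0.0065] [-2.99  0.64  0.  ]
0.4 [ 0.4981 -0.1719  0.4042] step [0.0047 0.022  0.0047] [-2.99  0.64 -0.  ]
0.5 [ 0.5029 -0.1496  0.407 ] step [0.0048 0.0223 0.0028] [-2.99  0.64  0.  ]
0.6 [ 0.5078 -0.1272  0.4079] step [0.0048 0.0225 0.0009] [-2.99  0.64 -0.  ]
0.7 [ 0.5126 -0.1047  0.4069] step [ 0.0048  0.0224 -0.001 ] [-2.99  0.64  0.  ]
0.8 [ 0.5174 -0.0825  0.404 ] step [ 0.0048  0.0223 -0.0029] [-2.99  0.64 -0.  ]
0.9 [ 0.5221 -0.0605  0.3993] step [ 0.0047  0.0219 -0.0048] [-2.99  0.64  0.  ]
1.0 [ 0.5267 -0.0391  0.3927] step [ 0.0046  0.0214 -0.0066] [-2.99  0.64  0.  ]
1.1 [ 0.5312 -0.0183  0.3843] step [ 0.0045  0.0208 -0.0084] [-2.99  0.64  0.  ]
1.2 [0.5355 0.0017 0.3743] step [ 0.0043  0.02   -0.0101] [-2.99  0.64 -0.  ]
1.3 [0.5396 0.0207 0.3626] step [ 0.0041  0.019  -0.0117] [-2.99  0.64 -0.  ]
1.4 [0.5435 0.0386 0.3494] step [ 0.0039  0.0179 -0.0132] [-2.99  0.64 -0.  ]
1.5 [0.5471 0.0554 0.3348] step [ 0.0036  0.0167 -0.0146] [-2.99  0.64  0.  ]
1.6 [0.5504 0.0708 0.3189] step [ 0.0033  0.0154 -0.0159] [-2.99  0.64 -0.  ]
```

Request:
move_arm([
  [0.0025,0.0075,0.0015,0,0,0,0],
  [0.0025,0.0075,0.0015,0,0,0,0],
  [0,0,0.05,0,0,0,0],
  [0,0,0.055,0,0,0,0],
  [0,0,0.055,0,0,0,0],
  [0,0,0.055,0,0,0,0],
  [-0.0116,-0.054,0,0,0,0,0],
  [-0.0116,-0.054,0,0,0,0,0],
])

```text
time: 6.65
eef_pos: [0.5088, -0.1238, 0.4719]
eef_rot: [0.606, 0.487, -0.488, 0.397]
wrist_force: [1.3, -0.4, -0.8]
grip_width: 0.001
```

Request:
move_arm([
  [-0.0116,-0.054,0,0,0,0,0],
  [-0.0116,-0.054,0,0,0,0,0],
  [-0.0116,-0.054,0,0,0,0,0],
  [0,0,-0.05,0,0,0,0],
  [0,0,-0.05,0,0,0,0],
  [0,0,0,0,0,0,0],
])

```text
time: 7.4
eef_pos: [0.4722, -0.2844, 0.3669]
eef_rot: [0.605, 0.49, -0.49, 0.392]
wrist_force: [-0.3, -0.3, 0.8]
grip_width: 0.003
```

```bash
cat > look2.py <<'E'
import sys
from plan import *
from cell import eyes
n=sys.argv[1]
im=eyes.get_image('scene');g=im['pixels'];pickle.dump(im,open(f'scene{n}.pkl','wb'))
cv2.imwrite(f'pics/scene{n}.png',cv2.resize(g[120:320,140:420],None,fx=2.8,fy=2.8))
q,p,r=cur();tip=p+r.apply([.173,0,0]);print('tip chute',(tip-o)@M*1000,'F',q['wrist_force'],q['time'],q['joint_positions'])
l=(cloud(im).reshape(-1,3)-o)@M*1000
k=(np.abs(l[:,1])<15)&(l[:,2]>36)&(l[:,2]<49)&(l[:,0]<0)&(l[:,0]>-240)
h,_=np.histogram(l[k,0],bins=np.arange(-120,1,5));print(h)
E
python3 look2.py 6; python3 - <<'E'
from plan import *
T,d,rv=delta(push(0,.21,.004),rot(.21));print(T,d,rv)
E
```

```text
tip chute [137.39750577  -0.64208723 182.91782612] F [-0.53617856 -0.15604502  0.25336117] 7.45 [-0.5936183   0.36032874 -0.09432249  1.19743172  0.19653846  1.18296739]
[ 0  0  0  0  0  0  0 29 29 27 27 28 25 25 27 26 27 29 24 25 30 26 31 27]
[ 0.47915669 -0.26014076  0.3739225 ] [0.00576022 0.02468141 0.00415584] [-0.1577046  -0.05744943  0.09413369]
```

View pics/scene6.png

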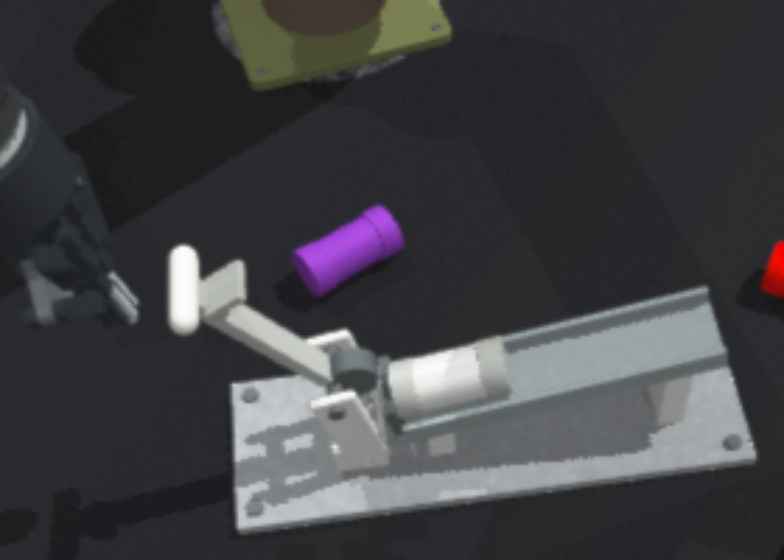

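The cell spans -85..0, so it is home and stays there with the tool away. Fingertips (crop 130,310) stand on the downhill side of the handle (183,290). Now I'll approach and push.

Request:
move_arm([
  [0.0029,0.0124,0.0025,0,0,0,0],
  [0.0029,0.0124,0.0025,0,0,0,0],
  [0.0008,0.0038,0.0008,0,0,0,0],
  [0.0021,0.01,0.005,-1.5,0.32,0,0],
  [0.0021,0.01,0.005,-1.5,0.32,0,0],
  [0.0045,0.0209,0.0083,-2.99,0.64,0,0],
  [0.0046,0.0215,0.0065,-2.99,0.64,0,0],
  [0,0,0,0,0,0,0],
])

```text
time: 8.45
eef_pos: [0.4943, -0.1936, 0.4031]
eef_rot: [0.564, 0.453, -0.536, 0.436]
wrist_force: [-2.2, -7.8, 5.8]
grip_width: -0.006
```

```bash
python3 look2.py 7
```

```text
tip chute [ 68.20423937   1.76899528 198.16052657] F [-1.18369494 -8.23883173  5.84399902] 8.5 [-0.38757533  0.27217745 -0.12659125  1.1745882   0.04699613  1.3949272 ]
[ 0  0  0  0  0  0  0 28 29 27 25 27 27 26 27 25 22 30 24 26 30 29 28 25]
```

View pics/scene7.png

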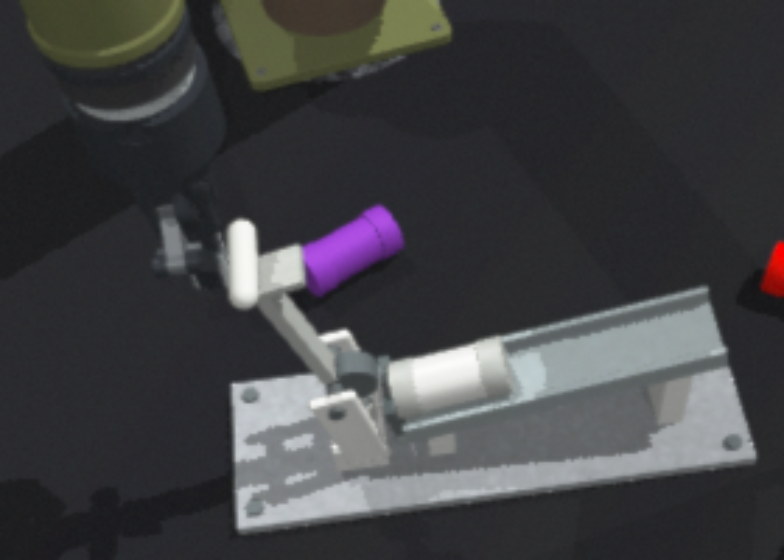

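The fingers push behind the handle (240,265), the lever follows, and force is about 10 N. Continuing.

Request:
move_arm([
  [0.0045,0.022,0.003,-2.99,0.64,0,0],
  [0.0045,0.0223,0.0018,-2.99,0.64,0,0],
  [0.0045,0.0225,0,-2.99,0.64,0,0],
  [0.0045,0.0224,-0.001,-2.99,0.64,0,0],
  [0.0048,0.0223,-0.0029,-2.99,0.64,0,0],
  [0.0047,0.0219,-0.0048,-2.99,0.64,0,0],
  [0.0046,0.0214,-0.0066,-2.99,0.64,0,0],
  [0,0,0,0,0,0,0],
])

```text
time: 9.5
eef_pos: [0.5261, -0.0385, 0.3912]
eef_rot: [-0.454, -0.366, 0.631, -0.512]
wrist_force: [0.3, -4.8, 5.1]
grip_width: 0.002
```

```bash
python3 look2.py 8
```

```text
tip chute [-2.42571053e+01  5.41964797e-02  1.75870718e+02] F [ 0.130021   -5.15012574  6.05956181] 9.55 [ 0.01300673  0.30183106 -0.1353185   1.20421971 -0.31766459  1.80625483]
[ 0  0  0  0  0  0  0 29 31 28 26 27 29 24 26 26 28 27 27 27 29 27 30 26]
```

View pics/scene8.png

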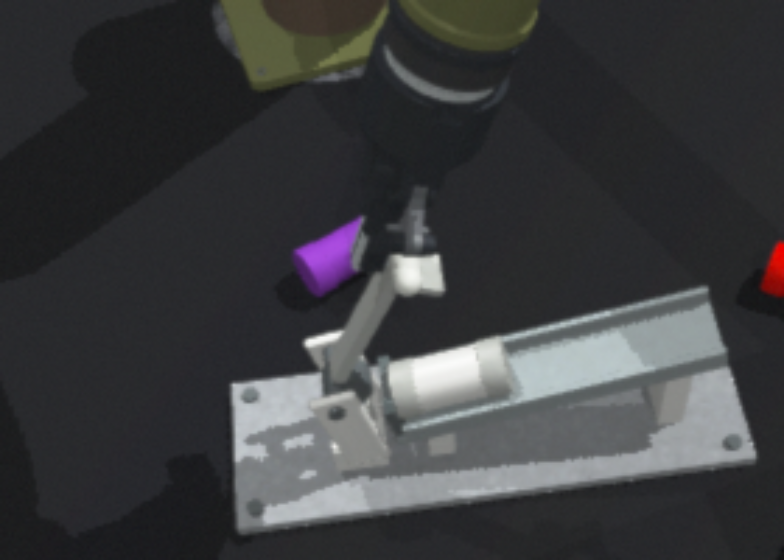

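The lever is at about 1.0 rad with the handle at (405,275) and the cell undisturbed. I'll push past the high point.

Request:
move_arm([
  [0.0045,0.0208,-0.0084,-2.99,0.64,0,0],
  [0.0043,0.02,-0.0101,-2.99,0.64,0,0],
  [0.0041,0.019,-0.0117,-2.99,0.64,0,0],
  [0.0039,0.0179,-0.0132,-2.99,0.64,0,0],
  [0.0036,0.0167,-0.0146,-2.99,0.64,0,0],
  [0.0033,0.0154,-0.0159,-2.99,0.64,0,0],
  [0,0,0,0,0,0,0],
  [0,0,0,0,0,0,0],
])

```text
time: 10.55
eef_pos: [0.5493, 0.0702, 0.317]
eef_rot: [-0.349, -0.281, 0.695, -0.563]
wrist_force: [-0.5, 0.1, 0.3]
grip_width: 0.001
```

```bash
python3 look2.py 9
```

```text
tip chute [-75.91884025  -0.2215086  115.14382049] F [-0.18269995  0.0386854   0.7545003 ] 10.6 [ 0.26834392  0.50383083 -0.08906632  1.30735138 -0.56132306  2.14770568]
[ 0  0  0  0  0  4  0 15 16 13 17 15 16 13 15 13 14 16 14 13 16 15 12 16]
```

View pics/scene9.png

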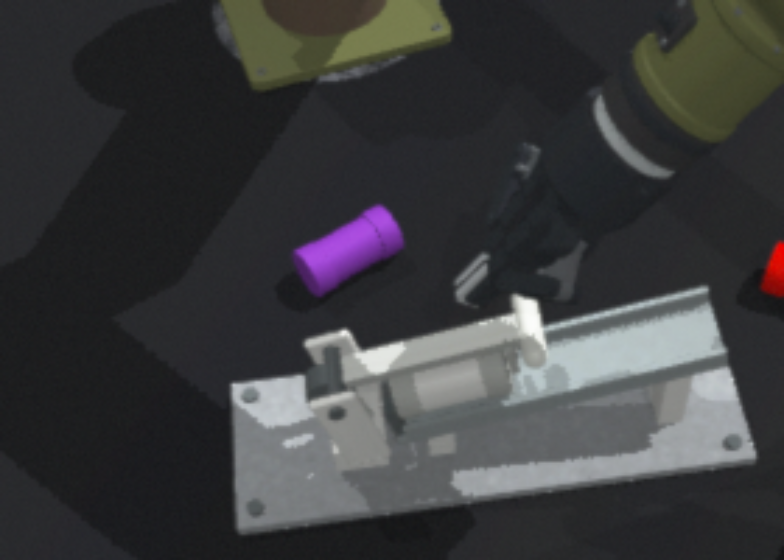

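The lever snapped shut. Its arm lies along the chute, with the handle at (530,330), and the fingers hang free above it. I'll retreat and measure.

Request:
move_arm([
  [0,0,0.05,0,0,0,0],
  [0,0,0.05,0,0,0,0],
  [0,0,0.05,0,0,0,0],
  [0,0,0,0,0,0,0],
  [0,0,0,0,0,0,0],
])

```text
time: 11.22
eef_pos: [0.5493, 0.0697, 0.4673]
eef_rot: [-0.35, -0.28, 0.695, -0.562]
wrist_force: [0.0, 0.9, -0.8]
grip_width: -0.001
```

```bash
python3 look2.py 10; python3 - <<'E'
from plan import *
from cell import eyes
im=pickle.load(open('scene10.pkl','rb'));l=(cloud(im).reshape(-1,3)-o)@M*1000
def rng(k):return k.sum(),np.round(np.percentile(l[k],[3,50,97],axis=0),1).tolist()
a=(np.abs(l[:,1])<9)&(l[:,0]>-100)&(l[:,0]<20)&(l[:,2]>55)&(l[:,2]<90);print('arm top',rng(a),'slope',np.polyfit(l[a,0],l[a,2],1))
b=(np.abs(l[:,1])>17)&(np.abs(l[:,1])<34)&(l[:,0]>-140)&(l[:,0]<-85)&(l[:,2]>52)&(l[:,2]<90);print('bar',rng(b))
c=(l[:,1]>8)&(l[:,1]<24)&(l[:,2]>16)&(l[:,2]<44)&(l[:,0]<0)&(l[:,0]>-130);print('cell',rng(c))
s0=pickle.load(open('scene0.pkl','rb'))
for n in('scene',):
    d=cv2.absdiff(s0['pixels'],im['pixels']).max(2)
    for nm,(u,v,r) in dict(jar=(380,357,25),beaker=(464,302,25),flask=(240,398,28)).items():print(nm,(d[v-r:v+r,u-r:u+r]>40).sum())
E
```

```text
tip chute [-106.80282971   -0.51507112  261.01506719] F [-0.31965119 -0.13519125 -0.08762704] 11.275 [ 0.26834529  0.43416996  0.19057578  1.65768691 -0.56148879  2.14809699]
[ 0  0  0  0  0  3  1 13 15 14 15 14 18 14 13 18 15 14 16 15 16 16 12 15]
arm top (np.int64(438), [[-96.7, -8.1, 64.2], [-40.4, 0.4, 66.7], [15.8, 8.5, 69.1]]) slope [-3.04616206e-04  6.67376518e+01]
bar (np.int64(115), [[-117.6, -26.4, 60.5], [-110.0, 22.1, 68.1], [-100.8, 33.1, 71.6]])
cell (np.int64(506), [[-84.5, 9.0, 17.6], [-44.1, 17.5, 33.6], [-2.4, 22.8, 42.2]])
jar 0
beaker 0
flask 0
```

View pics/scene10.png

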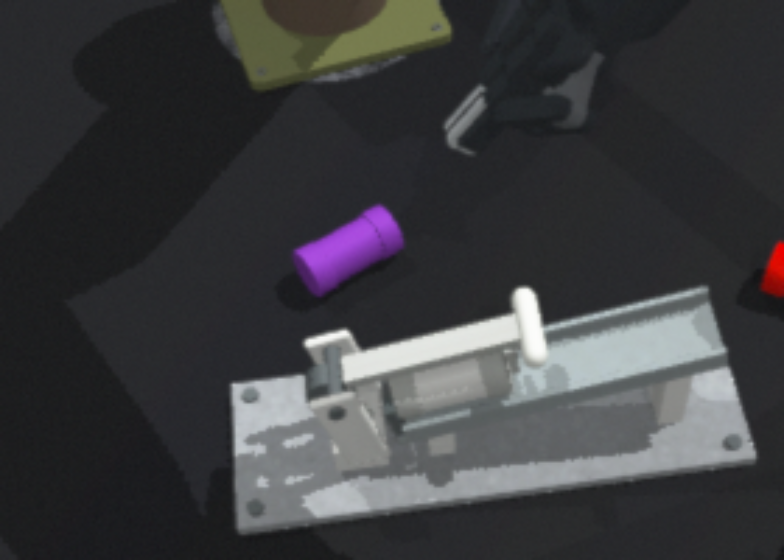

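The lever arm is parallel to the floor (slope about 0, top at z = 66.7 mm), the handle is at x = -110, and the cell spans about -85 to -2. The bystanders have not changed. I'm handing the job in.

```bash
python3 -c "
from cell import job_done;print(job_done())"
```

```text
the job is handed in; nothing more can be done
None
```

The job is done and handed in at about 11.3 s. I pushed the steel cell down the chute to the stop with closed fingers. I then pushed the lever handle up and over its high point, and it snapped closed by itself.

What the last checks showed:
- **Cell:** It stalled against the stop with a steady push of 11 N. Afterwards it measured from x ≈ -85 mm to the stop, which is home.
- **Lever:** The arm lies parallel to the chute floor, with its top at z ≈ 66.7 mm against 67 mm expected. The handle is at x ≈ -110 mm, as it should be when fully closed.
- **Robot:** The fingers are about 0.19 m above the lever, and the wrist force is about zero.
- **Bystanders:** The scene view shows no change at the jar, beaker or flask.

No check failed. The scene and top cameras disagreed by about 3 mm on the chute's position, so I worked with their average.

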